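# Fit a router cutter in the collet and tighten the nut

## Robot

A 6-joint arm with a two-finger parallel gripper is mounted at the origin on the work surface. World frame = base frame: x ahead of the robot, y to its left, z up, the work surface at z = 0. Lengths are in m, angles in degrees, forces in N, time in s.
With the tool pointing down it reaches from about 0.25 to 0.725 m from the base axis. Payload 9.7 kg.
Tool frame: the origin (TCP) lies on the centre line of the jaws, within the pads' length; the fingertips stand 19 mm ahead of it and the grasp point (between the pads) is the TCP (bot.tcp_to_tips is the z of the fingertips in the tool frame, in m); z points along the fingers, y is the line along which they close (so a half turn about z gives the same grasp; the last joint's range is limited). The gripper opens to 85 mm and grips with 20 to 120 N. Pads are 22 mm wide; open, the fingers measure 114 mm over their backs; the gripper's body (76 mm by 85 mm) begins 54 mm behind the grasp point. The pads swing forward as they close: fully open they stand 13 mm farther back than shut.
Start: joints at [-64.973, 4.979, 10.078, 95.1, 0, 90], TCP at [0.233, -0.498, 0.25] pointing down, gripper open.
Joint ranges: [-179.16, 179.16], [-48.56, 103.87], [-65.8, 70.77], [-126.05, 130.52], [-82.76, 87.17], [-180, 180]. Speed limits (degrees/s): [127.2, 127.2, 147.25, 180, 180, 180].

## Interface

Orientations are given as [roll, pitch, yaw] about the fixed x, y, z axes, in that order (R = Rz(yaw) Ry(pitch) Rx(roll)).
In Python, from workcell import bot gives the robot as it stands. The module is installed in compiled form; this text tells all that it offers.
- The arm moves only by the tool play_rows, never from a script. Its argument "increments" is a list of rows, each an object with "slide": the shift along the tool's x, y, z in mm, a list of three; "angular": the turn, a rotation vector about the tool's x, y, z in degrees, a list of three; "claw": the opening, from -1 (shut) to 1 (fully open). In form: [{"slide": [x, y, z], "angular": [rx, ry, rz], "claw": claw}, ...]. A call has 1 to 8 rows; each row shifts and turns the commanded pose from where the row before left it, along the tool's axes as they then stand; what a row does not reach is not made up. A row lasts 1/10 s, in which the tool goes at most 50 mm and 8.59 degrees, less where a joint would pass 70% of its speed; a pose out of reach is approached as far as the arm can. A call is refused whole if a number of a shift passes 50 or a number of a turn 8.59, either way. A call with a gripper value outside its range is refused whole. The fingers move at their own pace and stop on an object; "squeeze" is the grip in N (left out, the last holds). Time passes only in rows, so rows that do not move let the fingers close. It gives the time, the measured TCP pose, the force, the opening and the grip force at its end, in the units of the state.
- bot.get_obs(): the state, without advancing time (a new reading comes with each control period).
- bot.camera(name): name is "side" or "top"; returns the picture (480x640x3 uint8, red, green, blue); there is no depth.
- bot.camera_info(name): a dict with "fovy" (degrees; the focal length in pixels is half the picture's height over the tangent of half this angle, whatever the lens; pixels are square), "cx", "cy" (the principal point, pixels), "k1" (the pictures are not rectified: a ray, as slopes to the right and down, at radius r is drawn at 1 + k1 r^2 times it, then the intrinsics apply), "R" (3x3) and "t" (3): a world point X has camera coordinates R X + t. Camera axes: x right, y down, z forward; pixel columns grow to the right and rows downward; lengths in m; the calibration is good to about 2 mm. A picture is of the moment at which its call begins. camera_info takes no time and is no camera call.
- bot.job_done(): hands the job in; it is judged then, once.
The state is a dict: "time": time; "q": joint angles; "qd": joint speeds; "joint_efforts": joint torques, N m; "ee_pos": TCP position; "tcp_rot": TCP orientation; "wrist_force": force on the tool from outside, world axes, zero at the start; "torque": the same for the moment, N m; "opening": finger opening in m; "grasp_force": force on a finger pad.
Only numpy, scipy, OpenCV 4.12 (cv2) and the standard library are available. Lean on these libraries where they do the work, as an engineer would, in place of code of your own. Each camera call takes 0.05 s, during which the arm holds its last target. There are 200 camera calls.

## Task

Take the flat-topped cutter from the rack, set its shank into the tool holder's collet and press it gently down past the sprung pads until it is fully home on the stop, then let go of it. Then turn the collet nut clockwise, seen from above, until the jaws firmly grip the shank, without overtightening, and let go. Leave the other cutters and everything else on the table where they are.

Things in the scene. Friction and masses are not known exactly. Their poses are not given: they have to be found in the camera images.
- straight_cutter_head (a point): The cutter to fit: steel, 68 mm long, about 0.09 kg, standing shank-down in the rack. Head: flat-topped cylinder 24 mm across, 20 mm tall; shank below it 12 mm across, 48 mm long, its end bevelled over 3 mm to 8.4 mm across. This point is the head's centre, on the axis: 10 mm below the top, 58 mm above the shank's end. z up along the axis.
- straight_cutter: The same cutter; origin at the centre of the shank's end, z up along the axis.
- cone_cutter_head (a point): Another cutter in the rack, same shank, with a pointed cone on top; the point is 58 mm above its shank's end. Not wanted.
- dome_cutter_head (a point): Another cutter in the rack, same shank, with a rounded dome on top; the point is 58 mm above its shank's end. Not wanted.
- rack: Wooden rack fixed to the table, 60 (x) x 190 (y) x 32 mm (z), origin at the centre of its underside. Three holes in a row along its y, 60 mm apart, square, 14 mm wide and 23.5 mm deep; the heads' undersides stand 24.5 mm above its top. Any cutter may stand in any hole.
- holder: Tool holder with a collet chuck, standing mouth up in a grey tightening fixture 100 x 100 x 22 mm that is bolted to the table; origin at the centre of its underside. Round flanges 68 then 56 mm across reach up to z = 50 mm, then a neck 32 mm across, then the nut from z = 64 to 88 mm. All coaxial and vertical.
- nut_mouth (a point): The hexagonal collet nut, 36 mm across flats, 24 mm tall, the collet's mouth open at its top. The point is on the axis in the plane of the nut's top face; z up; x is square to one pair of flats (a pair every 60 degrees). The nut turns clockwise (seen from above) to tighten, stays where it is left, and starts loose.
- jaw0: One of the collet's three alike jaws inside the nut, 120 degrees apart; origin on the collet's axis at the mouth. The open jaws leave a round of 13.8 to 18.4 mm for the 12 mm shank, with a small bevel at the mouth.
- stop: End stop at the bottom of the bore, a disc whose upper face lies 36 mm below the mouth; origin at the centre of its underside, 2 mm lower. From 28 to 34 mm below the mouth three sprung pads drag on the shank: it has to be pushed past them with some 8 to 16 N before it lands on the stop. When home, the head's underside stands 12 mm above the nut.
- spanner: steel spanner 185 mm long, lying on the table (bystander)
- mug: white mug 95 mm tall (bystander)
- jar: screw-top glass jar 70 mm tall (bystander)
- screwdriver: screwdriver 170 mm long, lying on the table (bystander)
- glue_tub: white round tub 70 mm across, 50 mm tall (bystander)
- nut: The same nut, origin at its underside. It runs at about 0.30 N m. After 0.4 to 1.65 rad from its start (different each time) the jaws meet the shank and the torque needed climbs with the angle: properly tight is 0.10 to 0.22 N m above the running torque, some 0.25 to 0.4 rad after they meet; 0.27 N m above it is overtightened.
Not all that is in view belongs to the job. What is shaped like the straight_cutter but blue or yellow is not meant.

How it is judged (in metres and radians):
On the way, in this order (a step that is already met when the one before it is completed fails the run):
1. the flat-topped cutter is fully home in the collet, upright, and let go of (z of straight_cutter_head in the frame of holder between 0.107 and 0.1115 m and horizontal distance between straight_cutter_head and nut_mouth below 0.005 m and angle between straight_cutter_head's own z axis and vertical below 0.1 rad and contact force between the fingers and straight_cutter below 0.3 N), for 0.2 s.
2. the nut is turned until the jaws grip the shank firmly (z of straight_cutter_head in the frame of holder between 0.107 and 0.1115 m and horizontal distance between straight_cutter_head and nut_mouth below 0.0025 m and angle between straight_cutter_head's own z axis and vertical below 0.07 rad and contact force between jaw0 and straight_cutter above 14 N), for 0.2 s.
At the end, for the whole second after the job is handed in: The flat-topped cutter stands in the collet, its shank's end within 1.5 mm of the stop, its head within 2.5 mm of the collet's axis and 4 degrees of upright, and the jaws each press on the shank with more than 14 N and less than 45 N (all of step 2 and contact force between jaw0 and straight_cutter below 45 N); the robot touches nothing.
It fails at once if the cutter is rammed: more than 35 N on the stop (contact force between straight_cutter and stop above 35 N).
It fails at once if the collet is overtightened or forced: more than 45 N between a jaw and the shank (contact force between jaw0 and straight_cutter above 45 N).
It fails at once if another cutter is moved by more than 20 mm (distance of any of cone_cutter_head, dome_cutter_head from where it was at the start of the episode above 0.02 m).
It fails at once if a bystander is moved by more than 40 mm (distance of any of spanner, mug, jar, screwdriver, glue_tub from where it was at the start of the episode above 0.04 m).
It also fails if it takes over 72 s, if anything falls off the work surface, if the arm or the gripper's body presses on something with over 40 N, if the wrist force passes 120 N, or if a joint passes its speed limit or range.

## Working session

There is one attempt and no reset: what is moved stays moved. The work goes in short steps, Python scripts to look and compute and a tool call to move; the robot and the scene stay as the last step left them, time stands still between calls to the robot, and variables do not carry over. Pictures are saved under pics/ and viewed, at most 10 in all, crops included, and the job is handed in when it is done.

Besides the shell and the picture viewer there is one more tool, called after "Request:" in YAML: its name, and indented under it one key for each argument. play_rows: Moves the arm, as the interface text tells. Its arguments: {"type":"object","properties":{"increments":{"type":"array"},"squeeze":{"type":"number"}},"required":["increments"]}

```bash
mkdir -p pics
python3 - <<'E'
from workcell import bot
import cv2
for n in("side","top"):
    cv2.imwrite(f"pics/{n}0.png",bot.camera(n)[...,::-1]); i=bot.camera_info(n); print(n,i)
o=bot.get_obs(); print(o, bot.tcp_to_tips)
E
```

```text
side {'fovy': 50.99347656467125, 'cx': 319.03156013355846, 'cy': 234.17616678207898, 'k1': 0.009549294871343551, 'R': array([[-7.26344521e-01, -6.87330806e-01,  8.10157725e-06],
       [-4.24356707e-01,  4.48434426e-01, -7.86656184e-01],
       [ 5.40689396e-01, -5.71386847e-01, -6.17391325e-01]]), 't': array([0.40416847, 0.32411515, 0.86604329])}
top {'fovy': 43.69796452750372, 'cx': 326.8638963065222, 'cy': 239.46076281217069, 'k1': -0.17923143409486592, 'R': array([[-0.02156542, -0.99976577,  0.00182818],
       [-0.98575125,  0.02095793, -0.1668989 ],
       [ 0.16682149, -0.00540137, -0.98597232]]), 't': array([0.00180613, 0.53678323, 1.25292232])}
{'time': 0.1, 'q': array([-6.49679834e+01,  5.00997413e+00,  1.00363187e+01,  9.50953023e+01,
        5.95859520e-03,  9.00006254e+01]), 'qd': array([ 0.00259369,  0.04365908,  0.09049309, -0.06921492, -0.00703044,
       -0.08512983]), 'joint_efforts': array([-3.34801935e-01, -5.23503935e+01,  4.66717780e+01,  7.21301604e-02,
       -1.13387774e-01,  7.76064349e-03]), 'ee_pos': array([ 0.23267391, -0.49817836,  0.24961052]), 'tcp_rot': array([-1.79931042e+02, -5.95783819e-03,  2.50313840e+01]), 'wrist_force': array([ 0.72185298, -0.08144567,  0.03933106]), 'torque': array([-0.00086844, -0.02635081, -0.02850704]), 'grasp_force': 0.0, 'opening': 0.0854323019110714} 0.019
```

View pics/side0.png

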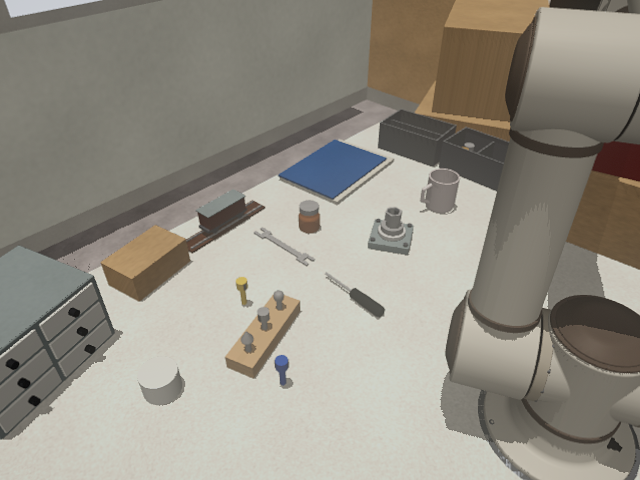

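View pics/top0.png

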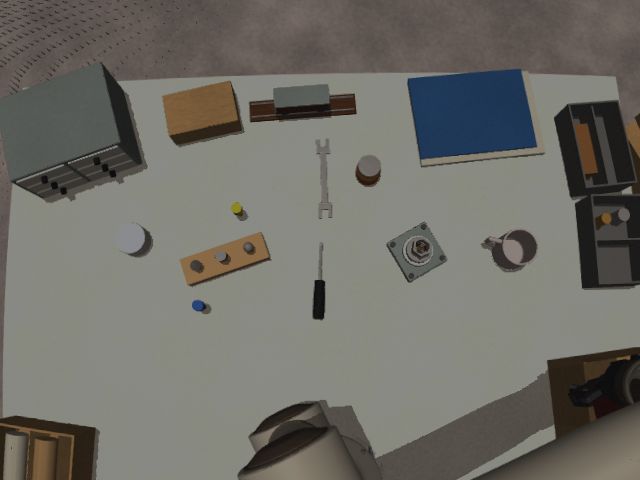

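The rack heads are at side (279,296), (263,314), (247,340) and top (249,247), (222,257), (196,266). The middle one looks flat-topped. The holder is at side (393,218) and top (419,249). The blue and yellow lookalikes are loose on the table. I'll enlarge these to confirm.

Run:
```python
import cv2,numpy as np
s=cv2.imread("pics/side0.png");t=cv2.imread("pics/top0.png")
c=lambda im,x,y,w,h,f:cv2.resize(im[y:y+h,x:x+w],(int(w*f),int(h*f)),interpolation=cv2.INTER_CUBIC)
a=np.vstack([np.hstack([c(s,220,280,80,60,5),c(t,180,220,80,60,5)]),np.hstack([c(s,363,200,60,45,400/60),c(t,389,227,60,45,400/60)])])
cv2.imwrite("pics/crop0.png",a)
```

```text
(no output)
```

View pics/crop0.png

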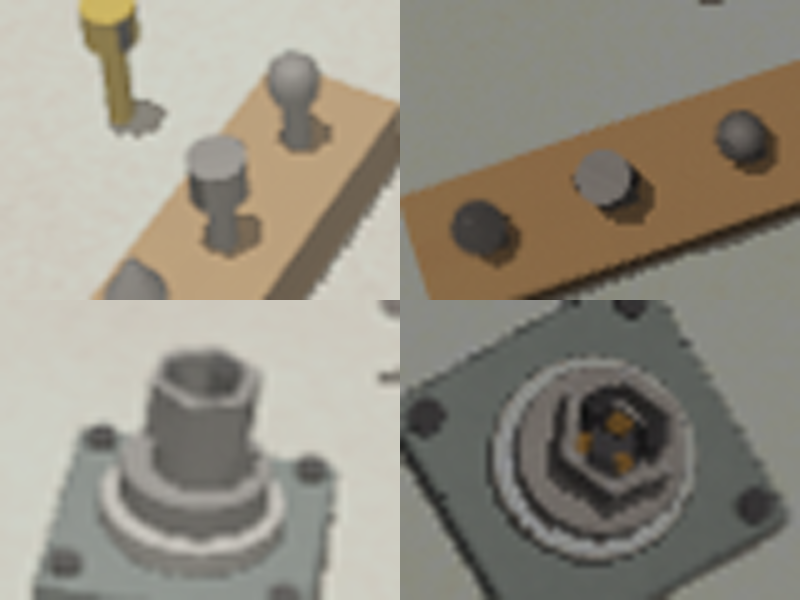

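The middle cutter, at side (263,311) and top (221,255), is the steel flat-topped one. Its rack neighbours are a dome and a cone, and the lookalikes are yellow and blue. Next I triangulate and check with a model overlay.

```bash
cat > h.py <<'E'
import numpy as np,cv2
from scipy.optimize import least_squares
from workcell import bot
I={n:bot.camera_info(n) for n in("side","top")}
def proj(n,X):
    i=I[n];c=np.atleast_2d(X)@i["R"].T+i["t"];s=c[:,:2]/c[:,2:];r2=(s**2).sum(1,keepdims=True)
    f=240/np.tan(np.radians(i["fovy"]/2));return s*(1+i["k1"]*r2)*f+[i["cx"],i["cy"]]
def tri(ps,pt):
    r=least_squares(lambda X:np.r_[proj("side",X)[0]-ps,proj("top",X)[0]-pt],[.4,0,.05]);return r.x,r.fun
def ring(c,rad,z,n=48,ph=0):
    a=np.arange(n)*2*np.pi/n+ph;return np.c_[c[0]+rad*np.cos(a),c[1]+rad*np.sin(a),np.full(n,z)]
def overlay(im,n,polys,x,y,w,h,f):
    o=cv2.resize(im[y:y+h,x:x+w],None,fx=f,fy=f,interpolation=cv2.INTER_CUBIC)
    for P,col in polys:
        p=(proj(n,P)-[x,y]+.5)*f;cv2.polylines(o,[np.round(p).astype(int)],True,col,1,cv2.LINE_AA)
    return o
E
python3 - <<'E'
from h import *
for nm,a,b in(("cut",(263.0,310.6),(220.4,255)),("nut",(393.5,211.3),(421.0,247.5)),("dome",(278.5,295.5),(248.2,247)),("cone",(247,336),(196,265)),("flange",(392.5,228),(418,250.5))):print(nm,*tri(a,b))
np.save("x.npy",[tri((263.0,310.6),(220.4,255))[0],tri((393.5,211.3),(421.0,247.5))[0]])
s=cv2.imread("pics/side0.png");t=cv2.imread("pics/top0.png")
C,N=np.load("x.npy");R=(0,0,255);G=(0,255,0);Y=(0,255,255)
pc=[(ring(C,.012,.101),R),(ring(C,.012,.081),G)]   # table z = rack hole bottom 8.5 -> top 76.5
pc=[(ring(C,.012,.0765),R),(ring(C,.012,.0565),G),(ring(C,.006,.032),Y)]
pn=[(ring(N,.018/np.cos(np.pi/6),.088,6,np.radians(p)),c) for p,c in((0,R),)]+[(ring(N,.028,.050),G),(ring(N,.016,.064),Y)]
a=np.vstack([np.hstack([overlay(s,"side",pc,235,295,50,37,8),overlay(t,"top",pc,195,237,50,37,8)]),np.hstack([overlay(s,"side",pn,368,202,50,37,8),overlay(t,"top",pn,395,230,50,37,8)])])
cv2.imwrite("pics/ov0.png",a)
E
```

```text
cut [0.50167469 0.21559865 0.07815888] [-0.47191706 -0.10548213  0.34043655  0.41141494]
nut [ 0.50753479 -0.20666981  0.09000115] [-0.16676709 -0.02777768  0.08156659  0.12549441]
dome [0.52009992 0.15843464 0.06443868] [-0.30252868 -0.06571874  0.20523474  0.2555461 ]
cone [0.483668   0.27100827 0.06606553] [-0.05481208 -0.01252691  0.04211483  0.04964055]
flange [ 0.50794838 -0.20877136  0.038637  ] [-0.69479345 -0.11522122  0.34334432  0.52992708]
```

View pics/ov0.png

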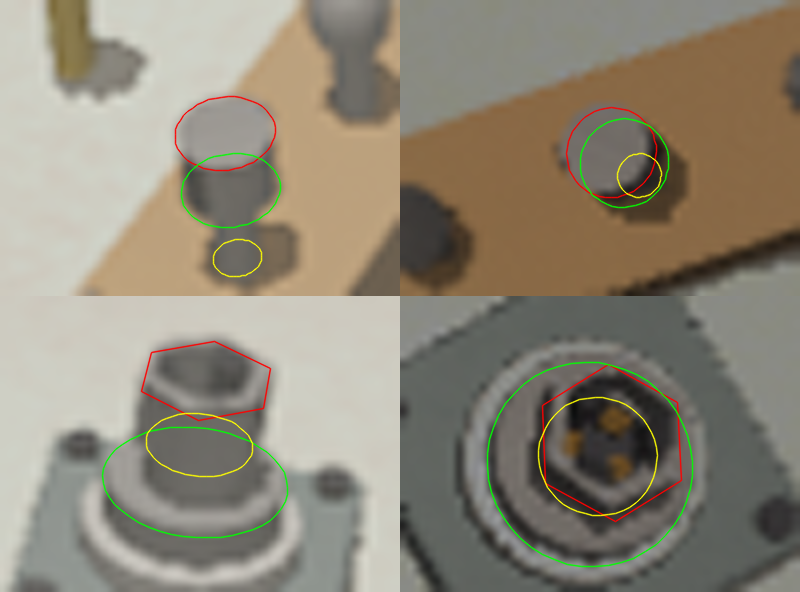

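Request:
play_rows:
  increments:
    - {"slide": [34,-33.4,0],"angular": [0,0,0],"claw": 0.4}
    - {"slide": [34,-33.4,0],"angular": [0,0,0],"claw": 0.4}
    - {"slide": [34,-33.4,0],"angular": [0,0,0],"claw": 0.4}
    - {"slide": [34,-33.4,0],"angular": [0,0,0],"claw": 0.4}
    - {"slide": [34,-33.4,0],"angular": [0,0,0],"claw": 0.4}
    - {"slide": [34,-33.4,0],"angular": [0,0,0],"claw": 0.4}
    - {"slide": [34,-33.4,0],"angular": [0,0,0],"claw": 0.4}
    - {"slide": [34,-33.4,0],"angular": [0,0,0],"claw": 0.4}

```text
time: 0.9
ee_pos: [0.3662, -0.1394, 0.2502]
tcp_rot: [180.0, -0.0, 25.0]
wrist_force: [0.9, -0.6, -0.3]
opening: 0.0594
grasp_force: 0.0
```

Request:
play_rows:
  increments:
    - {"slide": [34,-33.4,0],"angular": [0,0,0],"claw": 0.4}
    - {"slide": [34,-33.4,0],"angular": [0,0,0],"claw": 0.4}
    - {"slide": [34,-33.4,0],"angular": [0,0,0],"claw": 0.4}
    - {"slide": [34,-33.4,0],"angular": [0,0,0],"claw": 0.4}
    - {"slide": [34,-33.4,0],"angular": [0,0,0],"claw": 0.4}
    - {"slide": [34,-33.4,0],"angular": [0,0,0],"claw": 0.4}
    - {"slide": [34,-33.4,0],"angular": [0,0,0],"claw": 0.4}
    - {"slide": [34,-33.4,0],"angular": [0,0,0],"claw": 0.4}

```text
time: 1.7
ee_pos: [0.4997, 0.2181, 0.25]
tcp_rot: [180.0, 0.0, 25.0]
wrist_force: [0.8, -0.2, 0.6]
opening: 0.0596
grasp_force: 0.0
```

Request:
play_rows:
  increments:
    - {"slide": [0,0,10],"angular": [0,0,-8.3],"claw": 0.4}
    - {"slide": [0,0,10],"angular": [0,0,-8.3],"claw": 0.4}
    - {"slide": [0,0,10],"angular": [0,0,-8.3],"claw": 0.4}
    - {"slide": [0,0,10],"angular": [0,0,-8.3],"claw": 0.4}
    - {"slide": [0,0,10],"angular": [0,0,-8.3],"claw": 0.4}
    - {"slide": [0,0,10],"angular": [0,0,-8.3],"claw": 0.4}
    - {"slide": [0,0,10],"angular": [0,0,-8.3],"claw": 0.4}
    - {"slide": [0,0,10],"angular": [0,0,-8.3],"claw": 0.4}

```text
time: 2.5
ee_pos: [0.4993, 0.2159, 0.1695]
tcp_rot: [-180.0, 0.0, 91.8]
wrist_force: [-0.4, -0.1, 0.2]
opening: 0.06
grasp_force: 0.0
```

Request:
play_rows:
  increments:
    - {"slide": [0,0,10],"angular": [0,0,-8.3],"claw": 0.4}
    - {"slide": [0,0,10],"angular": [0,0,-8.3],"claw": 0.4}
    - {"slide": [0,0,0],"angular": [0,0,0],"claw": 0.4}
    - {"slide": [0,0,0],"angular": [0,0,0],"claw": 0.4}

```text
time: 2.9
ee_pos: [0.4994, 0.2159, 0.1502]
tcp_rot: [-180.0, 0.0, 107.8]
wrist_force: [-0.0, -0.5, 0.6]
opening: 0.0599
grasp_force: 0.0
```

Request:
play_rows:
  increments:
    - {"slide": [0,2.5,20],"angular": [0,0,0],"claw": 0.2}
    - {"slide": [0,0,20],"angular": [0,0,0],"claw": 0.2}
    - {"slide": [0,0,20],"angular": [0,0,0],"claw": 0.2}
    - {"slide": [0,0,19.5],"angular": [0,0,0],"claw": 0.2}
    - {"slide": [0,0,0],"angular": [0,0,0],"claw": 0.2}
    - {"slide": [0,0,0],"angular": [0,0,0],"claw": -0.2}
    - {"slide": [0,0,0],"angular": [0,0,0],"claw": -0.35}
    - {"slide": [0,0,0],"angular": [0,0,0],"claw": -0.4}
  squeeze: 50

```text
time: 3.7
ee_pos: [0.5025, 0.2171, 0.0721]
tcp_rot: [179.9, -0.0, 108.0]
wrist_force: [0.2, -0.4, -0.6]
opening: 0.0257
grasp_force: 0.0
```

Request:
play_rows:
  increments:
    - {"slide": [0,0,0],"angular": [0,0,0],"claw": -1}
    - {"slide": [0,0,0],"angular": [0,0,0],"claw": -1}
    - {"slide": [0,0,0],"angular": [0,0,0],"claw": -1}
    - {"slide": [0,0,0],"angular": [0,0,0],"claw": -1}

```text
time: 4.1
ee_pos: [0.5025, 0.217, 0.0722]
tcp_rot: [179.9, -0.0, 108.0]
wrist_force: [-1.7, -0.0, 5.0]
opening: 0.0224
grasp_force: 48.7
```

Request:
play_rows:
  increments:
    - {"slide": [0,0,-10],"angular": [0,0,0],"claw": -1}
    - {"slide": [0,0,-10],"angular": [0,0,0],"claw": -1}
    - {"slide": [0,0,-20],"angular": [0,0,0],"claw": -1}
    - {"slide": [0,0,-20],"angular": [0,0,0],"claw": -1}
    - {"slide": [0,0,-20],"angular": [0,0,0],"claw": -1}
    - {"slide": [0,0,-20],"angular": [0,0,0],"claw": -1}
    - {"slide": [0,0,-20],"angular": [0,0,0],"claw": -1}

```text
time: 4.8
ee_pos: [0.5019, 0.2168, 0.1927]
tcp_rot: [179.9, -0.0, 108.0]
wrist_force: [-0.3, -0.2, -0.2]
opening: 0.0223
grasp_force: 49.0
```

Request:
play_rows:
  increments:
    - {"slide": [-40.4,-12.5,0],"angular": [0,0,0],"claw": -1}
    - {"slide": [-40.4,-12.5,0],"angular": [0,0,0],"claw": -1}
    - {"slide": [-40.4,-12.5,0],"angular": [0,0,0],"claw": -1}
    - {"slide": [-40.4,-12.5,0],"angular": [0,0,0],"claw": -1}
    - {"slide": [-40.4,-12.5,0],"angular": [0,0,0],"claw": -1}
    - {"slide": [-40.4,-12.5,0],"angular": [0,0,0],"claw": -1}
    - {"slide": [-40.4,-12.5,0],"angular": [0,0,0],"claw": -1}
    - {"slide": [-40.4,-12.5,0],"angular": [0,0,0],"claw": -1}

```text
time: 5.6
ee_pos: [0.5066, -0.1233, 0.192]
tcp_rot: [179.9, 0.0, 108.0]
wrist_force: [0.1, -0.5, -0.2]
opening: 0.0224
grasp_force: 49.2
```

Request:
play_rows:
  increments:
    - {"slide": [-40.4,-12.5,0],"angular": [0,0,0],"claw": -1}
    - {"slide": [-40.4,-12.5,0],"angular": [0,0,0],"claw": -1}
    - {"slide": [0,0,14],"angular": [0,0,0],"claw": -1}
    - {"slide": [0,0,14],"angular": [0,0,0],"claw": -1}
    - {"slide": [0,0,0],"angular": [0,0,0],"claw": -1}
    - {"slide": [0,0,0],"angular": [0,0,0],"claw": -1}

```text
time: 6.2
ee_pos: [0.5079, -0.2049, 0.1627]
tcp_rot: [-180.0, -0.0, 108.1]
wrist_force: [-0.2, -0.4, -0.5]
opening: 0.0224
grasp_force: 49.2
```

Run:
```python
from h import *
o=bot.get_obs();p=o["ee_pos"];print(p)
R=(0,0,255);G=(0,255,0);Y=(0,255,255)
e=p[2]-.0635
P=[(ring(p,.006,e+.003),R),(ring(p,.012,e+.048),R),(ring((.508,-.206),.018/np.cos(np.pi/6),.088,6,np.radians(13)),G),(ring((.508,-.206),.028,.050),Y),(ring((.508,-.206),.034,.040),Y)]
rows=[]
for n,(x,y) in (("side",(363,185)),("top",(387,222))):
    im=bot.camera(n)[...,::-1].copy();cv2.imwrite(f"pics/{n}1.png",im)
    rows.append(np.hstack([overlay(im,n,Q,x,y,66,50,6) for Q in([],P)]))
cv2.imwrite("pics/ov1.png",np.vstack(rows))
```

```text
[ 0.50792911 -0.20490101  0.16274458]
```

View pics/ov1.png

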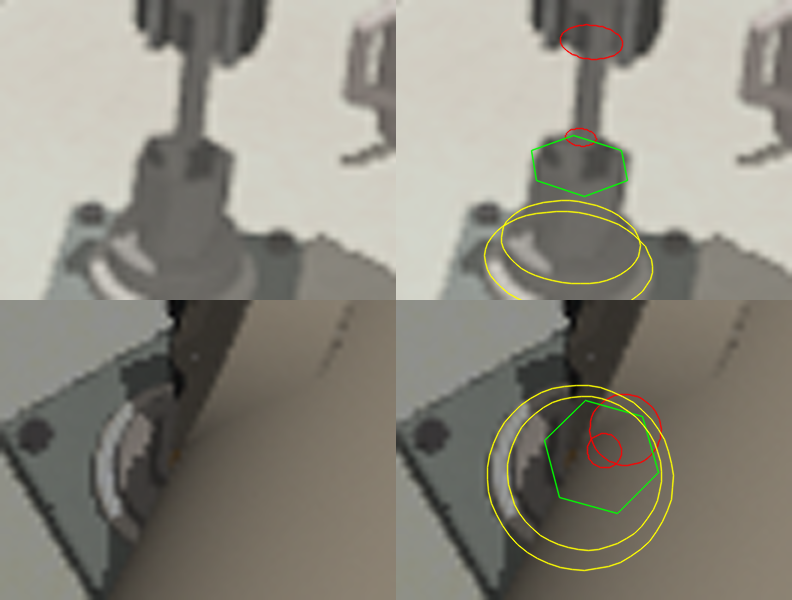

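```bash
cat > fit.py <<'E'
from h import *
from scipy.optimize import differential_evolution as de
from scipy.ndimage import map_coordinates
def dense(P,k=12):
    Q=np.roll(P,-1,0);return np.vstack([P+(Q-P)*j/k for j in range(k)])
def score(g,n,P):
    u=proj(n,P);return map_coordinates(g,[u[:,1],u[:,0]],order=1).mean()
def grad(im):
    g=cv2.GaussianBlur(cv2.cvtColor(im,cv2.COLOR_BGR2LAB).astype(np.float32),(0,0),.7)
    return np.sqrt(sum(cv2.Sobel(g[...,c],cv2.CV_32F,1,0)**2+cv2.Sobel(g[...,c],cv2.CV_32F,0,1)**2 for c in range(3)))
E
python3 - <<'E'
from fit import *
hexa=lambda c,ph,z=.088:dense(ring(c,.018/np.cos(np.pi/6),z,6,ph))
for n in("side","top"):
    g=grad(cv2.imread(f"pics/{n}0.png"))
    a=de(lambda v:-score(g,n,ring(v,.012,.0765)),[(.494,.51),(.208,.225)],seed=1,tol=1e-8)
    f2=lambda v:-score(g,n,hexa(v,v[2]))
    b=de(f2,[(.5,.516),(-.214,-.198),(0,np.pi/3)],seed=1,tol=1e-8)
    c=de(lambda v:-score(g,n,ring(v,.028,.05)),[(.5,.516),(-.214,-.198)],seed=1,tol=1e-8)
    d=de(lambda v:f2(v)-score(g,n,ring(v,.028,.05)),[(.5,.516),(-.214,-.198),(0,np.pi/3)],seed=1,tol=1e-8)
    for nm,r in zip(("cut","hex","fl56","both"),(a,b,c,d)):print(n,nm,r.x.round(4),round(r.fun,1))
g=grad(cv2.imread("pics/top0.png"))
E
```

```text
side cut [0.5015 0.2156] -130.5
side hex [ 0.5068 -0.2081  0.9959] -184.5
side fl56 [ 0.516  -0.2095] -127.9
side both [ 0.5081 -0.2088  0.9575] -290.6
top cut [0.494 0.208] -125.5
top hex [ 0.505  -0.2035  0.9989] -158.2
top fl56 [ 0.5083 -0.2059] -136.7
top both [ 0.508  -0.2053  0.6414] -273.0
```

Run:
```python
from fit import *
import sys
l=np.array([-.726,-.687]);d=np.array([.687,-.726])
g=grad(cv2.imread("pics/side1.png"));p=np.array([.50793,-.2049]);e=.16274-.0635
def lines(c,r,z0,z1):
    z=np.linspace(z0,z1,30);return np.vstack([np.c_[np.tile(c+s*r*l,(30,1)),z] for s in(-1,1)])
S=np.linspace(-.005,.005,41)
sc=[score(g,"side",lines(p+s*l,.006,.101,.118)) for s in S];i=np.argmax(sc);print("shank lateral s(mm) from TCP",S[i]*1e3,np.round(sc,0)[::4])
# nut body silhouette, lateral, both images, corners at 57deg
for f in("side0","side1"):
    g=grad(cv2.imread(f"pics/{f}.png"))
    best=max((score(g,"side",np.vstack([lines(np.array([.508,-.206])+s*l,w,.07,.084)])),s*1e3,w*1e3) for s in S for w in np.arange(.018,.0211,.0002));print(f,"nut lateral vs (.508,-.206)",best)
g=grad(cv2.imread("pics/top0.png"))
r=max((score(g,"top",ring((x,y),.012,.0765)),x,y) for x in np.arange(.497,.508,.0005) for y in np.arange(.211,.222,.0005));print("top cut",r)
for z in(.03,.036,.04):
    r=max((score(g,"top",ring((x,y),.034,z)),x,y) for x in np.arange(.502,.514,.0005) for y in np.arange(-.212,-.2,.0005));print("top fl68",z,r)
P=ring((0,0),.05*2**.5,.022,4)
r=de(lambda v:-score(g,"top",dense(ring(v,.05*2**.5,.022,4,v[2]),40)),[(.502,.514),(-.212,-.2),(0,np.pi/2)],seed=1);print("plate top",r.x.round(4),r.fun)
g=grad(cv2.imread("pics/side0.png"))
r=de(lambda v:-score(g,"side",dense(ring(v,.05*2**.5,.022,4,v[2]),40)),[(.502,.514),(-.212,-.2),(0,np.pi/2)],seed=1);print("plate side",r.x.round(4),r.fun)
```

```text
shank lateral s(mm) from TCP 2.0 [ 69.  79.  98. 136. 188. 235. 265. 285. 256. 205. 150.]
side0 nut lateral vs (.508,-.206) (np.float32(276.37177), np.float64(1.0), np.float64(19.599999999999987))
side1 nut lateral vs (.508,-.206) (np.float32(314.6517), np.float64(1.0), np.float64(19.39999999999999))
top cut (np.float32(113.78046), np.float64(0.503), np.float64(0.2175))
top fl68 0.03 (np.float32(109.82559), np.float64(0.5119999999999989), np.float64(-0.2095))
top fl68 0.036 (np.float32(106.50433), np.float64(0.510999999999999), np.float64(-0.2085))
top fl68 0.04 (np.float32(104.91137), np.float64(0.5104999999999991), np.float64(-0.208))
plate top [ 0.5083 -0.206   1.2821] -157.40494
plate side [ 0.5075 -0.2093  1.3021] -163.81942749023438
```

Request:
play_rows:
  increments:
    - {"slide": [-1.2,0.1,5],"angular": [0,0,0],"claw": -1}
    - {"slide": [0,0,4],"angular": [0,0,0],"claw": -1}
    - {"slide": [0,0,3],"angular": [0,0,0],"claw": -1}
    - {"slide": [0,0,3],"angular": [0,0,0],"claw": -1}

```text
time: 6.7
ee_pos: [0.5085, -0.2071, 0.1474]
tcp_rot: [-180.0, -0.0, 108.0]
wrist_force: [-0.7, -0.3, -0.6]
opening: 0.0222
grasp_force: 49.2
```

Request:
play_rows:
  increments:
    - {"slide": [0,0,3],"angular": [0,0,0],"claw": -1}
    - {"slide": [0,0,0],"angular": [0,0,0],"claw": -1}

```text
time: 6.9
ee_pos: [0.5084, -0.2071, 0.1443]
tcp_rot: [-180.0, -0.0, 108.0]
wrist_force: [-0.0, -0.7, -1.4]
opening: 0.0224
grasp_force: 49.2
```

Request:
play_rows:
  increments:
    - {"slide": [1,0.3,0],"angular": [0,0,0],"claw": -1}
    - {"slide": [0,0,3],"angular": [0,0,0],"claw": -1}
    - {"slide": [0,0,3],"angular": [0,0,0],"claw": -1}
    - {"slide": [0,0,0],"angular": [0,0,0],"claw": -1}

```text
time: 7.3
ee_pos: [0.5085, -0.2062, 0.1384]
tcp_rot: [180.0, -0.0, 108.0]
wrist_force: [0.8, -1.4, -0.3]
opening: 0.0223
grasp_force: 49.1
```

Request:
play_rows:
  increments:
    - {"slide": [0,0,3],"angular": [0,0,0],"claw": -1}
    - {"slide": [0,0,3],"angular": [0,0,0],"claw": -1}
    - {"slide": [0,0,0],"angular": [0,0,0],"claw": -1}

```text
time: 7.6
ee_pos: [0.5085, -0.2062, 0.1323]
tcp_rot: [-180.0, -0.0, 108.0]
wrist_force: [0.9, -0.7, -1.4]
opening: 0.0222
grasp_force: 49.0
```

Request:
play_rows:
  increments:
    - {"slide": [0,0,3],"angular": [0,0,0],"claw": -1}
    - {"slide": [0,0,3],"angular": [0,0,0],"claw": -1}
    - {"slide": [0,0,0],"angular": [0,0,0],"claw": -1}

```text
time: 7.9
ee_pos: [0.5085, -0.2061, 0.1263]
tcp_rot: [-180.0, -0.0, 108.0]
wrist_force: [1.6, -1.2, -2.1]
opening: 0.022
grasp_force: 49.0
```

Request:
play_rows:
  increments:
    - {"slide": [0,0,1],"angular": [0,0,0],"claw": -1}
    - {"slide": [0,0,1],"angular": [0,0,0],"claw": -1}
    - {"slide": [0,0,1],"angular": [0,0,0],"claw": -1}
    - {"slide": [0,0,0],"angular": [0,0,0],"claw": -1}

```text
time: 8.3
ee_pos: [0.5085, -0.2064, 0.1243]
tcp_rot: [180.0, 0.1, 108.0]
wrist_force: [-0.3, -1.7, 4.8]
opening: 0.0223
grasp_force: 49.7
```

Request:
play_rows:
  increments:
    - {"slide": [0,0,1],"angular": [0,0,0],"claw": -1}
    - {"slide": [0,0,1],"angular": [0,0,0],"claw": -1}
    - {"slide": [0,0,0],"angular": [0,0,0],"claw": -1}

```text
time: 8.6
ee_pos: [0.5091, -0.2066, 0.123]
tcp_rot: [179.9, 0.1, 108.0]
wrist_force: [-0.0, -2.6, 8.1]
opening: 0.0225
grasp_force: 50.1
```

Request:
play_rows:
  increments:
    - {"slide": [0,0,1],"angular": [0,0,0],"claw": -1}
    - {"slide": [0,0,0],"angular": [0,0,0],"claw": -1}

```text
time: 8.8
ee_pos: [0.5093, -0.2067, 0.1225]
tcp_rot: [179.9, 0.1, 108.0]
wrist_force: [1.0, -3.0, 10.8]
opening: 0.0222
grasp_force: 50.4
```

Request:
play_rows:
  increments:
    - {"slide": [0,0,1],"angular": [0,0,0],"claw": -1}
    - {"slide": [0,0,0],"angular": [0,0,0],"claw": -1}

```text
time: 9.0
ee_pos: [0.5095, -0.2067, 0.1216]
tcp_rot: [179.8, 0.2, 108.0]
wrist_force: [1.1, -3.0, 9.1]
opening: 0.0224
grasp_force: 50.1
```

Request:
play_rows:
  increments:
    - {"slide": [0,0,1],"angular": [0,0,0],"claw": -1}
    - {"slide": [0,0,1],"angular": [0,0,0],"claw": -1}
    - {"slide": [0,0,0],"angular": [0,0,0],"claw": -1}

```text
time: 9.3
ee_pos: [0.5097, -0.2067, 0.1189]
tcp_rot: [179.8, 0.1, 108.0]
wrist_force: [4.0, -3.1, 4.1]
opening: 0.0226
grasp_force: 49.8
```

Request:
play_rows:
  increments:
    - {"slide": [0,0,1],"angular": [0,0,0],"claw": -1}
    - {"slide": [0,0,0],"angular": [0,0,0],"claw": -1}

```text
time: 9.5
ee_pos: [0.5098, -0.2068, 0.1182]
tcp_rot: [179.8, 0.2, 108.0]
wrist_force: [2.9, -2.9, 7.1]
opening: 0.0226
grasp_force: 50.2
```

Request:
play_rows:
  increments:
    - {"slide": [0,0,1],"angular": [0,0,0],"claw": -1}
    - {"slide": [0,0,0],"angular": [0,0,0],"claw": -1}

```text
time: 9.7
ee_pos: [0.5097, -0.2068, 0.1174]
tcp_rot: [179.8, 0.2, 108.0]
wrist_force: [1.6, -3.1, 9.8]
opening: 0.0222
grasp_force: 50.4
```

Request:
play_rows:
  increments:
    - {"slide": [-0.4,0,1],"angular": [0,0,0],"claw": -1}
    - {"slide": [0,0,0],"angular": [0,0,0],"claw": -1}

```text
time: 9.9
ee_pos: [0.5099, -0.2071, 0.1165]
tcp_rot: [179.8, 0.2, 108.0]
wrist_force: [1.8, -2.4, 9.8]
opening: 0.0222
grasp_force: 50.5
```

Request:
play_rows:
  increments:
    - {"slide": [0,0,0.7],"angular": [0,0,0],"claw": -1}
    - {"slide": [0,0,0],"angular": [0,0,0],"claw": -1}

```text
time: 10.1
ee_pos: [0.5099, -0.2071, 0.1159]
tcp_rot: [179.8, 0.2, 108.0]
wrist_force: [1.3, -2.5, 9.8]
opening: 0.0223
grasp_force: 50.5
```

Request:
play_rows:
  increments:
    - {"slide": [0,0,0.7],"angular": [0,0,0],"claw": -1}
    - {"slide": [0,0,0],"angular": [0,0,0],"claw": -1}

```text
time: 10.3
ee_pos: [0.51, -0.2072, 0.1157]
tcp_rot: [179.8, 0.2, 108.0]
wrist_force: [1.0, -3.4, 12.8]
opening: 0.022
grasp_force: 50.7
```

Request:
play_rows:
  increments:
    - {"slide": [0,0,0.7],"angular": [0,0,0],"claw": -1}
    - {"slide": [0,0,0],"angular": [0,0,0],"claw": -1}

```text
time: 10.5
ee_pos: [0.5101, -0.2073, 0.1156]
tcp_rot: [179.8, 0.2, 108.0]
wrist_force: [0.0, -2.3, 16.9]
opening: 0.0223
grasp_force: 51.1
```

Request:
play_rows:
  increments:
    - {"slide": [0,0,0.7],"angular": [0,0,0],"claw": -1}
    - {"slide": [0,0,0],"angular": [0,0,0],"claw": -1}

```text
time: 10.7
ee_pos: [0.5102, -0.2075, 0.1155]
tcp_rot: [179.7, 0.3, 108.0]
wrist_force: [-0.5, -1.8, 21.1]
opening: 0.0225
grasp_force: 51.6
```

Request:
play_rows:
  increments:
    - {"slide": [0,0,-2],"angular": [0,0,0],"claw": -1}
    - {"slide": [0,0,-2],"angular": [0,0,0],"claw": -1}
    - {"slide": [0,0,0],"angular": [0,0,0],"claw": -0.4}
    - {"slide": [0,0,0],"angular": [0,0,0],"claw": 0}
    - {"slide": [0,0,0],"angular": [0,0,0],"claw": 0.3}
    - {"slide": [0,0,0],"angular": [0,0,-4.5],"claw": 0.3}
    - {"slide": [0,0,0],"angular": [0,0,-4.5],"claw": 0.3}
    - {"slide": [0,0,0],"angular": [0,0,0],"claw": 0.3}

```text
time: 11.5
ee_pos: [0.5084, -0.2064, 0.1157]
tcp_rot: [-180.0, -0.0, 117.1]
wrist_force: [-0.5, -0.3, 0.8]
opening: 0.0555
grasp_force: 0.0
```

Run:
```python
from h import *
o=bot.get_obs();print(o["ee_pos"],o["torque"],o["wrist_force"])
R=(0,0,255);G=(0,255,0);c=(.5075,-.2075)
P=[(ring(c,.012,.120),R),(ring(c,.012,.100),R),(ring(c,.018/np.cos(np.pi/6),.088,6,np.radians(57)),G)]
im=bot.camera("side")[...,::-1].copy();cv2.imwrite("pics/side2.png",im)
cv2.imwrite("pics/ov2.png",np.hstack([overlay(im,"side",Q,368,180,50,50,8) for Q in([],P)]))
```

```text
[ 0.50840968 -0.2063622   0.11573458] [0.02267997 0.07470259 0.00163766] [-0.52441324 -0.25262987  0.80945185]
```

View pics/ov2.png

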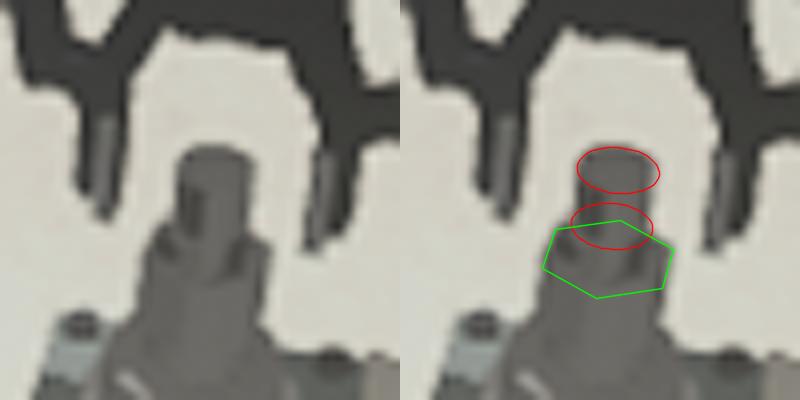

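The picture shows the cutter upright in the collet, head top at about side (395,200) and matching z = 0.120. The fingers are clear on both sides. Next I lower them onto the nut.

Request:
play_rows:
  increments:
    - {"slide": [0,0,10],"angular": [0,0,0],"claw": 0.3}
    - {"slide": [0,0,10],"angular": [0,0,0],"claw": 0.3}
    - {"slide": [0,0,10],"angular": [0,0,0],"claw": 0.3}
    - {"slide": [0,0,5],"angular": [0,0,0],"claw": 0.2}
    - {"slide": [0,0,0],"angular": [0,0,0],"claw": 0.1}
    - {"slide": [0,0,0],"angular": [0,0,0],"claw": 0}
    - {"slide": [0,0,0],"angular": [0,0,0],"claw": -0.1}
    - {"slide": [0,0,0],"angular": [0,0,0],"claw": -0.15}
  squeeze: 60

```text
time: 12.35
ee_pos: [0.5093, -0.2064, 0.0816]
tcp_rot: [179.9, 0.0, 117.0]
wrist_force: [3.3, 2.4, 1.1]
opening: 0.0366
grasp_force: 21.9
```

Request:
play_rows:
  increments:
    - {"slide": [0,0,0],"angular": [0,0,0],"claw": -0.3}
    - {"slide": [0,0,0],"angular": [0,0,0],"claw": -1}
    - {"slide": [0,0,0],"angular": [0,0,0],"claw": -1}
    - {"slide": [0,0,0],"angular": [0,0,0],"claw": -1}

```text
time: 12.75
ee_pos: [0.5093, -0.2063, 0.0818]
tcp_rot: [179.9, 0.0, 117.0]
wrist_force: [2.1, 4.4, 5.6]
opening: 0.0356
grasp_force: 59.3
```

```bash
python3 -c "
from workcell import bot
o=bot.get_obs();print(o['ee_pos'],o['tcp_rot'],o['torque'].round(3),o['joint_efforts'][5],o['wrist_force'])"
```

```text
[ 0.50931596 -0.20634729  0.08178272] [1.79901745e+02 4.30241037e-02 1.17046351e+02] [ 0.832 -0.557 -0.231] -0.19788840785622597 [2.07982653 4.40191161 5.58341709]
```

Request:
play_rows:
  increments:
    - {"slide": [0,0,0],"angular": [0,0,3],"claw": -1}
    - {"slide": [0,0,0],"angular": [0,0,3],"claw": -1}
    - {"slide": [0,0,0],"angular": [0,0,3],"claw": -1}
    - {"slide": [0,0,0],"angular": [0,0,3],"claw": -1}
    - {"slide": [0,0,0],"angular": [0,0,3],"claw": -1}

```text
time: 13.25
ee_pos: [0.5102, -0.206, 0.0818]
tcp_rot: [179.8, 0.0, 102.0]
wrist_force: [9.7, 4.8, 2.5]
opening: 0.0358
grasp_force: 58.2
```

```bash
cat > t.py <<'E'
from workcell import bot
o=bot.get_obs();print(o['time'],o['ee_pos'].round(4),'yaw',o['tcp_rot'][2].round(2),'M',o['torque'].round(3),'j6',o['q'][5].round(2),o['joint_efforts'][5].round(3),'F',o['wrist_force'].round(1))
E
python3 t.py
```

```text
13.25 [ 0.5102 -0.206   0.0818] yaw 102.0 M [ 1.134 -1.731  0.384] j6 55.96 -0.509 F [9.7 4.8 2.5]
```

Request:
play_rows:
  increments:
    - {"slide": [0,1,0],"angular": [0,0,0],"claw": -1}
    - {"slide": [0,0.8,0],"angular": [0,0,0],"claw": -1}
    - {"slide": [0,0,0],"angular": [0,0,0],"claw": -1}

```text
time: 13.55
ee_pos: [0.5104, -0.206, 0.0818]
tcp_rot: [180.0, 0.0, 102.0]
wrist_force: [-1.4, 3.7, 8.7]
opening: 0.036
grasp_force: 61.7
```

```bash
python3 t.py
```

```text
13.55 [ 0.5104 -0.206   0.0818] yaw 102.04 M [ 0.776  0.162 -0.147] j6 55.98 -0.139 F [-1.4  3.7  8.7]
```

Request:
play_rows:
  increments:
    - {"slide": [0,0,0],"angular": [0,0,3],"claw": -1}
    - {"slide": [0,0,0],"angular": [0,0,3],"claw": -1}
    - {"slide": [0,0,0],"angular": [0,0,3],"claw": -1}

```text
time: 13.85
ee_pos: [0.511, -0.206, 0.0818]
tcp_rot: [179.9, 0.0, 93.0]
wrist_force: [2.6, 4.2, 5.6]
opening: 0.0355
grasp_force: 58.5
```

```bash
python3 t.py
```

```text
13.85 [ 0.511  -0.206   0.0818] yaw 92.96 M [ 0.791 -0.675  0.359] j6 65.07 -0.541 F [2.6 4.2 5.6]
```

Request:
play_rows:
  increments:
    - {"slide": [0,0.5,0],"angular": [0,0,2],"claw": -1}
    - {"slide": [0,0,0],"angular": [0,0,2],"claw": -1}
    - {"slide": [0,0,0],"angular": [0,0,2],"claw": -1}

```text
time: 14.15
ee_pos: [0.5115, -0.206, 0.0818]
tcp_rot: [179.9, -0.0, 87.0]
wrist_force: [3.0, 4.0, 5.0]
opening: 0.0354
grasp_force: 58.6
```

```bash
python3 t.py
```

```text
14.15 [ 0.5115 -0.206   0.0818] yaw 87.0 M [ 0.757 -0.587  0.308] j6 71.05 -0.256 F [3. 4. 5.]
```

Request:
play_rows:
  increments:
    - {"slide": [0,0,0],"angular": [0,0,2],"claw": -1}
    - {"slide": [0,0,0],"angular": [0,0,2],"claw": -1}
    - {"slide": [0,0,0],"angular": [0,0,2],"claw": -1}

```text
time: 14.45
ee_pos: [0.5119, -0.206, 0.0818]
tcp_rot: [179.9, -0.0, 81.0]
wrist_force: [5.1, 4.1, 4.8]
opening: 0.036
grasp_force: 58.5
```

```bash
python3 t.py
```

```text
14.45 [ 0.5119 -0.206   0.0818] yaw 81.01 M [ 0.669 -0.999  0.286] j6 77.05 -0.249 F [5.1 4.1 4.8]
```

Request:
play_rows:
  increments:
    - {"slide": [0,0.8,0],"angular": [0,0,2],"claw": -1}
    - {"slide": [0,0.4,0],"angular": [0,0,2],"claw": -1}
    - {"slide": [0,0,0],"angular": [0,0,2],"claw": -1}

```text
time: 14.75
ee_pos: [0.5124, -0.2061, 0.0818]
tcp_rot: [179.9, -0.0, 75.0]
wrist_force: [0.3, 3.5, 7.0]
opening: 0.0356
grasp_force: 58.7
```

```bash
python3 t.py
```

```text
14.75 [ 0.5124 -0.2061  0.0818] yaw 75.0 M [ 0.766 -0.151  0.272] j6 83.08 -0.266 F [0.3 3.5 7. ]
```

Request:
play_rows:
  increments:
    - {"slide": [0,0.4,0],"angular": [0,0,2],"claw": -1}
    - {"slide": [0,0,0],"angular": [0,0,2],"claw": -1}
    - {"slide": [0,0,0],"angular": [0,0,2],"claw": -1}

```text
time: 15.05
ee_pos: [0.5128, -0.2063, 0.0818]
tcp_rot: [179.9, -0.0, 69.0]
wrist_force: [1.9, 3.7, 6.7]
opening: 0.0354
grasp_force: 58.6
```

```bash
python3 t.py
```

```text
15.05 [ 0.5128 -0.2063  0.0818] yaw 69.0 M [ 0.682 -0.307  0.31 ] j6 89.08 -0.269 F [1.9 3.7 6.7]
```

Request:
play_rows:
  increments:
    - {"slide": [0,0.4,0],"angular": [0,0,2],"claw": -1}
    - {"slide": [0,0.2,0],"angular": [0,0,2],"claw": -1}
    - {"slide": [0,0,0],"angular": [0,0,2],"claw": -1}

```text
time: 15.35
ee_pos: [0.5132, -0.2065, 0.0818]
tcp_rot: [180.0, -0.0, 63.0]
wrist_force: [0.1, 3.6, 7.3]
opening: 0.0352
grasp_force: 58.7
```

```bash
python3 t.py
```

```text
15.35 [ 0.5132 -0.2065  0.0818] yaw 62.99 M [ 0.674 -0.116  0.348] j6 95.08 -0.273 F [0.1 3.6 7.3]
```

Request:
play_rows:
  increments:
    - {"slide": [0,0.4,0],"angular": [0,0,2],"claw": -1}
    - {"slide": [0,0,0],"angular": [0,0,2],"claw": -1}
    - {"slide": [0,0,0],"angular": [0,0,2],"claw": -1}

```text
time: 15.65
ee_pos: [0.5136, -0.2067, 0.0818]
tcp_rot: [180.0, -0.0, 57.0]
wrist_force: [1.4, 3.5, 7.0]
opening: 0.0356
grasp_force: 58.6
```

```bash
python3 t.py
```

```text
15.65 [ 0.5136 -0.2067  0.0818] yaw 56.99 M [ 0.657 -0.098  0.313] j6 101.08 -0.273 F [1.4 3.5 7. ]
```

Request:
play_rows:
  increments:
    - {"slide": [0,0.5,0],"angular": [0,0,2],"claw": -1}
    - {"slide": [0,0,0],"angular": [0,0,2],"claw": -1}
    - {"slide": [0,0,0],"angular": [0,0,2],"claw": -1}

```text
time: 15.95
ee_pos: [0.514, -0.207, 0.0818]
tcp_rot: [180.0, -0.0, 51.0]
wrist_force: [0.5, 3.3, 7.1]
opening: 0.0352
grasp_force: 58.7
```

```bash
python3 t.py
```

```text
15.95 [ 0.514  -0.207   0.0818] yaw 50.99 M [ 0.607 -0.002  0.259] j6 107.07 -0.275 F [0.5 3.3 7.1]
```

Request:
play_rows:
  increments:
    - {"slide": [0,0.5,0],"angular": [0,0,2],"claw": -1}
    - {"slide": [0,0,0],"angular": [0,0,2],"claw": -1}
    - {"slide": [0,0,0],"angular": [0,0,2],"claw": -1}

```text
time: 16.25
ee_pos: [0.5143, -0.2073, 0.0818]
tcp_rot: [180.0, -0.0, 45.0]
wrist_force: [-0.5, 2.7, 7.2]
opening: 0.0353
grasp_force: 58.7
```

```bash
python3 t.py
```

```text
16.25 [ 0.5143 -0.2073  0.0818] yaw 44.99 M [0.667 0.058 0.282] j6 113.06 -0.275 F [-0.5  2.7  7.2]
```

Request:
play_rows:
  increments:
    - {"slide": [0,0.4,0],"angular": [0,0,2],"claw": -1}
    - {"slide": [0,0,0],"angular": [0,0,2],"claw": -1}
    - {"slide": [0,0,0],"angular": [0,0,2],"claw": -1}

```text
time: 16.55
ee_pos: [0.5146, -0.2076, 0.0818]
tcp_rot: [180.0, -0.0, 39.0]
wrist_force: [-0.6, 2.3, 6.7]
opening: 0.0356
grasp_force: 58.6
```

```bash
python3 t.py
```

```text
16.55 [ 0.5146 -0.2076  0.0818] yaw 38.99 M [0.542 0.017 0.331] j6 119.04 -0.274 F [-0.6  2.3  6.7]
```

Request:
play_rows:
  increments:
    - {"slide": [0,0.4,0],"angular": [0,0,2],"claw": -1}
    - {"slide": [0,0,0],"angular": [0,0,2],"claw": -1}
    - {"slide": [0,0,0],"angular": [0,0,2],"claw": -1}

```text
time: 16.85
ee_pos: [0.5148, -0.208, 0.0818]
tcp_rot: [180.0, -0.0, 33.0]
wrist_force: [-0.7, 3.1, 6.3]
opening: 0.0353
grasp_force: 58.5
```

```bash
python3 t.py
```

```text
16.85 [ 0.5148 -0.208   0.0818] yaw 32.99 M [0.474 0.046 0.256] j6 125.02 -0.262 F [-0.7  3.1  6.3]
```

Request:
play_rows:
  increments:
    - {"slide": [0,0.4,0],"angular": [0,0,2],"claw": -1}
    - {"slide": [0,0,0],"angular": [0,0,2],"claw": -1}
    - {"slide": [0,0,0],"angular": [0,0,2],"claw": -1}

```text
time: 17.15
ee_pos: [0.5151, -0.2084, 0.0818]
tcp_rot: [180.0, -0.0, 27.0]
wrist_force: [0.2, 2.9, 6.3]
opening: 0.0352
grasp_force: 58.4
```

```bash
python3 t.py
```

```text
17.15 [ 0.5151 -0.2084  0.0818] yaw 26.99 M [0.415 0.098 0.319] j6 130.99 -0.243 F [0.2 2.9 6.3]
```

Request:
play_rows:
  increments:
    - {"slide": [0,0.4,0],"angular": [0,0,2],"claw": -1}
    - {"slide": [0,0,0],"angular": [0,0,2],"claw": -1}
    - {"slide": [0,0,0],"angular": [0,0,2],"claw": -1}

```text
time: 17.45
ee_pos: [0.5152, -0.2088, 0.0818]
tcp_rot: [180.0, -0.0, 21.0]
wrist_force: [-0.9, 2.4, 6.7]
opening: 0.0357
grasp_force: 58.2
```

```bash
python3 t.py
```

```text
17.45 [ 0.5152 -0.2088  0.0818] yaw 20.98 M [0.358 0.129 0.314] j6 136.96 -0.212 F [-0.9  2.4  6.7]
```

Request:
play_rows:
  increments:
    - {"slide": [0,0.3,0],"angular": [0,0,2],"claw": -1}

```text
time: 17.55
ee_pos: [0.5153, -0.209, 0.0818]
tcp_rot: [180.0, -0.0, 19.0]
wrist_force: [-1.1, 4.0, 7.7]
opening: 0.0359
grasp_force: 58.2
```

```bash
python3 t.py
```

```text
17.55 [ 0.5153 -0.209   0.0818] yaw 18.99 M [0.666 0.216 0.323] j6 138.94 -0.192 F [-1.1  4.   7.7]
```

Request:
play_rows:
  increments:
    - {"slide": [0,0,0],"angular": [0,0,2],"claw": -1}

```text
time: 17.65
ee_pos: [0.5153, -0.2091, 0.0818]
tcp_rot: [180.0, -0.0, 17.0]
wrist_force: [-0.3, 0.8, 7.4]
opening: 0.0356
grasp_force: 58.0
```

```bash
python3 t.py
```

```text
17.65 [ 0.5153 -0.2091  0.0818] yaw 16.99 M [0.389 0.117 0.385] j6 140.94 -0.185 F [-0.3  0.8  7.4]
```

Request:
play_rows:
  increments:
    - {"slide": [0,0,0],"angular": [0,0,2],"claw": -1}

```text
time: 17.75
ee_pos: [0.5153, -0.2092, 0.0818]
tcp_rot: [179.9, -0.0, 15.0]
wrist_force: [-0.1, 1.7, 7.1]
opening: 0.0354
grasp_force: 57.9
```

```bash
python3 t.py
```

```text
17.75 [ 0.5153 -0.2092  0.0818] yaw 14.98 M [0.161 0.044 0.407] j6 142.94 -0.161 F [-0.1  1.7  7.1]
```

Request:
play_rows:
  increments:
    - {"slide": [0,0,0],"angular": [0,0,2],"claw": -1}

```text
time: 17.85
ee_pos: [0.5154, -0.2093, 0.0818]
tcp_rot: [179.9, -0.0, 13.0]
wrist_force: [-0.6, -0.4, 7.3]
opening: 0.0359
grasp_force: 57.8
```

```bash
python3 t.py
```

```text
17.85 [ 0.5154 -0.2093  0.0818] yaw 12.98 M [0.03  0.108 0.414] j6 144.93 -0.141 F [-0.6 -0.4  7.3]
```

Request:
play_rows:
  increments:
    - {"slide": [0,0,0],"angular": [0,0,1],"claw": -1}

```text
time: 17.95
ee_pos: [0.5154, -0.2094, 0.0818]
tcp_rot: [179.9, -0.0, 12.0]
wrist_force: [-0.1, 0.1, 6.8]
opening: 0.0355
grasp_force: 57.8
```

```bash
python3 t.py
```

```text
17.95 [ 0.5154 -0.2094  0.0818] yaw 11.99 M [0.005 0.07  0.488] j6 145.93 0.376 F [-0.1  0.1  6.8]
```

Request:
play_rows:
  increments:
    - {"slide": [0,0,0],"angular": [0,0,0],"claw": -1}
    - {"slide": [0,0,0],"angular": [0,0,0],"claw": -1}

```text
time: 18.15
ee_pos: [0.5154, -0.2094, 0.0818]
tcp_rot: [179.9, -0.0, 12.0]
wrist_force: [-0.3, 1.0, 7.0]
opening: 0.0353
grasp_force: 59.0
```

```bash
python3 t.py
```

```text
18.15 [ 0.5154 -0.2094  0.0818] yaw 12.04 M [0.078 0.017 0.217] j6 145.87 0.25 F [-0.3  1.   7. ]
```

Request:
play_rows:
  increments:
    - {"slide": [0,0,0],"angular": [0,0,0],"claw": 0}
    - {"slide": [0,0,0],"angular": [0,0,0],"claw": 0.3}
    - {"slide": [0,0,0],"angular": [0,0,0],"claw": 0.3}
    - {"slide": [0,0,0],"angular": [0,0,0],"claw": 0.3}
    - {"slide": [0,0,-10],"angular": [0,0,0],"claw": 0.3}
    - {"slide": [0,0,-20],"angular": [0,0,0],"claw": 0.3}
    - {"slide": [0,0,-30],"angular": [0,0,0],"claw": 0.3}
    - {"slide": [0,0,-40],"angular": [0,0,0],"claw": 0.3}

```text
time: 18.95
ee_pos: [0.5145, -0.2087, 0.1814]
tcp_rot: [-179.9, 0.1, 12.0]
wrist_force: [0.2, -0.7, 1.2]
opening: 0.0558
grasp_force: 0.0
```

Run:
```python
from h import *
R=(0,0,255);G=(0,255,0);c=(.5075,-.2085)
P=[(ring(c,.012,.120),R),(ring(c,.012,.100),R),(ring(c,.018/np.cos(np.pi/6),.088,6,np.radians(12)),G)]
im=bot.camera("side")[...,::-1].copy();cv2.imwrite("pics/side3.png",im)
cv2.imwrite("pics/ov3.png",np.hstack([overlay(im,"side",Q,368,180,50,50,8) for Q in([],P)]))
```

```text
(no output)
```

View pics/ov3.png

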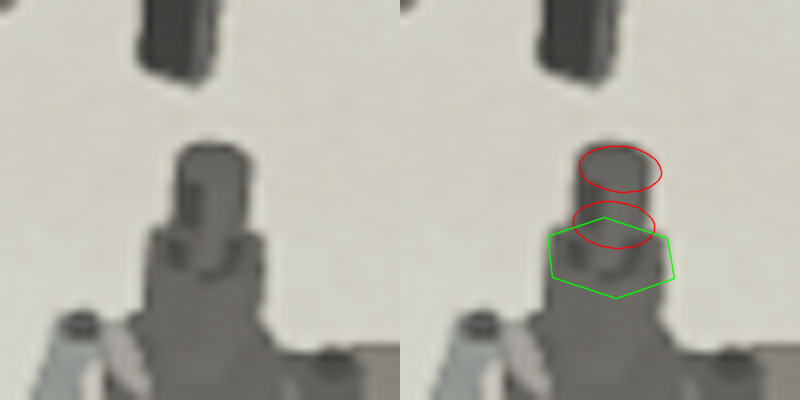

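The cutter stands upright and centred in the nut at side (394,205), and the gripper is clear above it. At the end of the turn the torque was about 0.15 N m above running, which is inside the tight band, so I'm handing in.

```bash
python3 -c "
from workcell import bot
print(bot.job_done())"
```

```text
the job is handed in; nothing more can be done
None
```

I seated the flat-topped cutter on the stop, tightened the collet nut to about 0.15 N m above running torque (noisy readings, target 0.10 to 0.22), let go and handed the job in at about 19 s; no verdict was returned.

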